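# Lock the column stand's outrigger leg at its index

### The arm

A 6-joint arm with a two-finger parallel gripper is mounted at the origin on the work surface. World frame = base frame: x ahead of the robot, y to its left, z up, the work surface at z = 0. Lengths are in m, angles in rad, forces in N, time in s.
With the tool pointing down it reaches from about 0.425 to 1.125 m from the base axis. Payload 14.9 kg.
Tool frame: the origin (TCP) lies on the centre line of the jaws, within the pads' length; the fingertips stand 14 mm ahead of it and the grasp point (between the pads) lies 5 mm behind it; z points along the fingers, y is the line along which they close (so a half turn about z gives the same grasp; the last joint's range is limited). The gripper opens to 91 mm and grips with 3 to 60 N. Pads are 32 mm wide; open, the fingers measure 118 mm over their backs; the gripper's body (76 mm by 178 mm) begins 60 mm behind the grasp point.
Start: joints at [-1.148, 0.379, 1.734, -0, 1.028, -0.033], TCP at [0.308, -0.629, 0.228] pointing down, gripper open.
Joint ranges: [-2.77, 2.77], [-0.74, 2.19], [0, 2.66], [-1.06, 4.2], [0.31, 2.87], [-3.08, 3.08]. Speed limits (rad/s): [1.89, 1.89, 2.39, 3.14, 3.14, 3.14].

### API

Orientations are given as a 3x3 rotation matrix whose columns are the frame's x, y, z axes.
In Python, from workcell import bot gives the robot as it stands.
- The arm moves only by the tool step_arm, never from a script. Its argument "steps" is a list of rows, each a list of 5 numbers: the shift along the tool's x, y, z in m, then the turn about the tool's z in rad, then the closure in counts, from 0 (fully open) to 255 (shut). A call has 1 to 12 rows; each row shifts and turns the commanded pose from where the row before left it, along the tool's axes as they then stand; what a row does not reach is not made up. A row lasts 1/12 s, in which the tool goes at most 41.7 mm and 7.16 degrees, less where a joint would pass 70% of its speed; a pose out of reach is approached as far as the arm can. A call is refused whole if a number of a shift passes 0.0417 or a number of a turn 0.125, either way. A call with a gripper value outside its range is refused whole. The fingers move at their own pace and stop on an object; the grip force is fixed at half the most. Time passes only in rows, so rows that do not move let the fingers close. It gives the time, the measured TCP pose, the force, the opening and the grip force at its end, in the units of the state.
- bot.get_obs(): the state, without advancing time (a new reading comes with each control period).
- bot.snapshot(name): name is "scene" or "top"; returns a dict with "pixels" (480x640x3 uint8, red, green, blue), "K" (3x3 intrinsics, pixels), "rvec" (rotation vector, rad) and "tvec" (3), from world to camera coordinates, as OpenCV has them. Camera axes: x right, y down, z forward; pixel columns grow to the right and rows downward; lengths in m; the calibration is good to about 2 mm. A picture is of the moment at which its call begins. There is no depth.
- bot.sign_off(): hands the job in; it is judged then, once.
The state is a dict: "time_s": time; "joint_positions": joint angles; "qvel": joint speeds; "effort": joint torques, N m; "ee_pos": TCP position; "orientation": TCP orientation; "wrist_force": force on the tool from outside, world axes, zero at the start; "wrist_torque": the same for the moment, N m; "opening": finger opening in m; "grip_force": force on a finger pad.
Only numpy, scipy, OpenCV 4.12 (cv2) and the standard library are available. Lean on these libraries where they do the work, as an engineer would, in place of code of your own. Each camera call takes 0.05 s, during which the arm holds its last target. There are 200 camera calls.

### The job

Secure the column stand: first slide the barrel bolt at its side fully home into the keeper. Then draw out the spring-loaded sliding leg by its cross foot until the black line on the leg is level with the tip of the index clip, and, while still holding the leg at that length with the fingers, swing the cam lever fully shut against the guide. Finish still holding the leg at the line with the lever shut, and do not disturb the loose glassware and parts around it.

Things in the scene. Friction and masses are not known exactly. Their poses are not given: they have to be found in the camera images.
- stand: Grey column stand, fixed. Origin on the bench under the leg guide; x runs along the leg (away from the robot at yaw 0), y left, z up. Local numbers in these texts are mm in this frame. Base plate x -60..200, y -60..60, 12 high, side wing x -50..20 to y -145. Guide x -50..40, y -26..26, 80 high, with lever lug to y 40 (74 high). Rail beside the leg: y -34..-26, x -180..-40, height 59..71.
- column_top (a point): Top centre of the stand's steel column, 20 across, 272 high, at local x 150, y -35. An empty clamp on it reaches away to local x 255 at height 225.
- leg: Sliding leg: steel bar 16 square through the guide, axis at height 65. At its -x end a cross foot: round bar 12 across along +y out to local y 158, axis height 65, nothing near its free part. Axes as the stand's; origin meets the stand's when pushed in, moves to local -x as drawn (travel 85 mm). A spring pulls it back in: 2.3 N at 0, 3.6 N at 55 mm; friction 0.3 N.
- foot_grip (a point): Point on the foot bar's axis at local y 125 (height 65), moves with the leg; clear of the open lever: fingers closing along the stand's x can straddle the bar here from above. The leg moves only along x, so fingers loosely straddling the bar can slide along it in y and keep it drawn.
- leg_mark (a point): The black line around the leg, at the leg's top face (height 73). It is 25 mm from the foot bar's axis, towards the guide.
- index_tip (a point): Tip of the index clip's blade, pointing across at the leg, 3 mm above its top face. Axes as the stand's. Stands fixed on the rail, 40 to 60 mm to local -x of the black line's starting place; the leg is at length when leg_mark has the same local x. Clip x +-8 mm about it, y -39..-26, blade to y -1, top at height 81.
- lever (a joint): Angle of the cam lever in rad: 0 fully shut (lever parallel to the leg, pointing to the stand's -x; a stop), about 0.34 to 0.42 open at the start, 0.5 the open stop. It turns about an upright axis, opens with its tip going to +y, closes with its tip going to -y, and stays where it is left (about 0.12 N m friction).
- lever_pivot (a point): Pivot of the lever at stand-local x -20, y 30, mid-height 85 of the lever.
- lever_tip (a point): Axis of the lever's end knob (18 across, height 79..91), 147 mm from the pivot. The lever is a bar 10 wide, height 80..90, passing 9 mm above the foot bar: fingers straddling the bar on its outer (+y) side and moved along the bar towards the leg push it shut. Shut, its outer face is at local y 35 (knob y 39).
- bolt (a joint): Position of the barrel bolt in m: 0 withdrawn, 0.040 fully home in the keeper (a stop); starts at 0 to 0.012; grows as the bolt slides to the stand's -y. Friction 1.5 N.
- bolt_knob (a point): On the axis of the bolt's upright knob: a round steel pin 12 mm across standing up to height 67, this point at height 55; local x -15, y -78 minus the bolt position. Straps 40 high stand at local y -62 and -136, and the keeper, 44 high, at y -166 (x -30..0).
- reagent_bottle: Bystander: amber bottle 52 across, 130 high. Origin under its centre.
- sample_jar: Bystander: small amber jar 44 across, 55 high, on the bench beside the rail. Origin under its centre.
- beaker: Bystander: glass beaker 64 across, 80 high. Origin under its centre.
- stopper: Bystander: black rubber stopper 34 across, 26 high, beside the base on the lever's side. Origin under its centre.
- screwdriver: Bystander: screwdriver 170 long lying on the bench.
- union_nut: Bystander: brass ring 42 across, 16 high, behind the bolt. Origin under its centre.
- stopcock: Bystander: metal stopcock 70 long, 45 high. Origin under its centre.

How it is judged:
By the outcome, as a careful person would: the job done as asked, in the order asked, and still so for the second after the job is handed in, while the arm keeps its last pose, push and grip.
It also fails if it takes over 56 s, if anything falls off the work surface, if the arm or the gripper's body presses on something with over 40 N, if the wrist force passes 120 N, or if a joint passes its speed limit or range.

## Working session

There is one attempt and no reset: what is moved stays moved. The work goes in short steps, Python scripts to look and compute and a tool call to move; the robot and the scene stay as the last step left them, time stands still between calls to the robot, and variables do not carry over. Pictures are saved under pics/ and viewed, at most 10 in all, crops included, and the job is handed in when it is done.

Besides the shell and the picture viewer there is one more tool, called after "Request:" by a JSON object that holds its "op" and its "data". step_arm: Moves the arm, as the interface text tells. Its arguments: {"type":"object","properties":{"steps":{"type":"array","items":{"type":"array","items":{"type":"number"}}}},"required":["steps"]}

```bash
mkdir -p pics
cat > h.py <<'E'
import numpy as np, cv2
from workcell import bot
def snap(n,f):
    s=bot.snapshot(n); cv2.imwrite('pics/'+f+'.png',s['pixels'][:,:,::-1]); np.savez('pics/'+f+'.npz',**{k:np.array(v) for k,v in s.items()}); return s
def load(f): return dict(np.load('pics/'+f+'.npz'))
def proj(s,p): return cv2.projectPoints(np.array(p,float).reshape(-1,1,3),np.array(s['rvec'],float),np.array(s['tvec'],float),np.array(s['K'],float),None)[0].reshape(-1,2)
def ray(s,uv,z):
    R=cv2.Rodrigues(np.array(s['rvec'],float))[0]; c=-R.T@np.array(s['tvec'],float).ravel()
    d=R.T@np.linalg.inv(s['K'])@np.array([uv[0],uv[1],1.]); return c+d*(z-c[2])/d[2]
E
python3 - <<'E'
from h import *
for n in('scene','top'):
    s=snap(n,n+'0'); R=cv2.Rodrigues(np.array(s['rvec'],float))[0]; print(n,-R.T@np.array(s['tvec']).ravel(),s['K'])
o=bot.get_obs(); print(o['time_s'],o['ee_pos'],o['orientation'],o['opening'])
E
```

```text
scene [ 1.44900191 -0.06982779  1.2351797 ] [[621.50577145   0.         320.75727248]
 [  0.         621.50577145 231.98261471]
 [  0.           0.           1.        ]]
top [ 0.38093491 -0.01375124  1.38957114] [[466.96692947   0.         318.243819  ]
 [  0.         466.96692947 245.98297199]
 [  0.           0.           1.        ]]
0.1 [ 0.30798073 -0.62821175  0.22734233] [[ 8.97905350e-01  4.40188397e-01 -3.96235900e-04]
 [ 4.40188572e-01 -8.97904867e-01  9.33605332e-04]
 [ 5.51800914e-05 -1.01270774e-03 -9.99999486e-01]] 0.09126418810668076
```

View pics/top0.png

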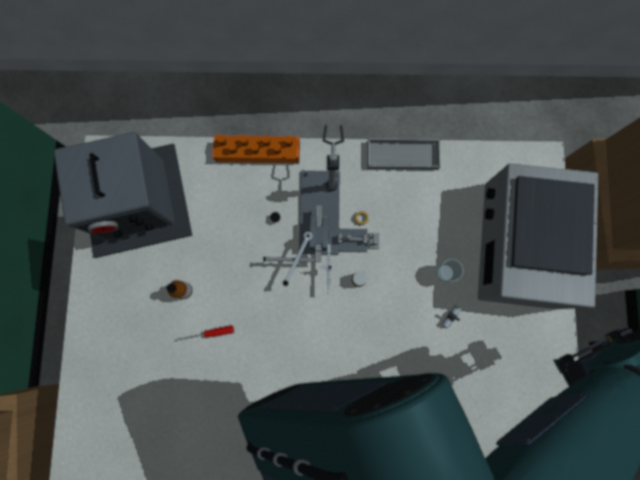

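View pics/scene0.png

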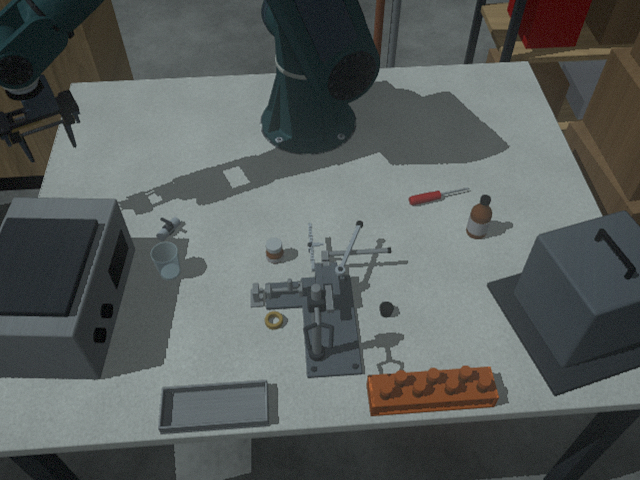

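The stand shows in top around (300-380, 150-295) and in scene around (250-390, 220-375). I'll take enlarged crops of both next.

Run:
```python
import cv2
a=cv2.imread('pics/top0.png')[140:310,235:395]; b=cv2.imread('pics/scene0.png')[205:385,240:410]
a=cv2.resize(a,None,fx=3.3,fy=3.3,interpolation=cv2.INTER_CUBIC)
cv2.imwrite('pics/topc.png',cv2.convertScaleAbs(a,alpha=1.5))
b=cv2.resize(b,None,fx=3.3,fy=3.3,interpolation=cv2.INTER_CUBIC);cv2.imwrite('pics/scc.png',cv2.convertScaleAbs(b,alpha=1.4))
```

```text
(no output)
```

View pics/topc.png

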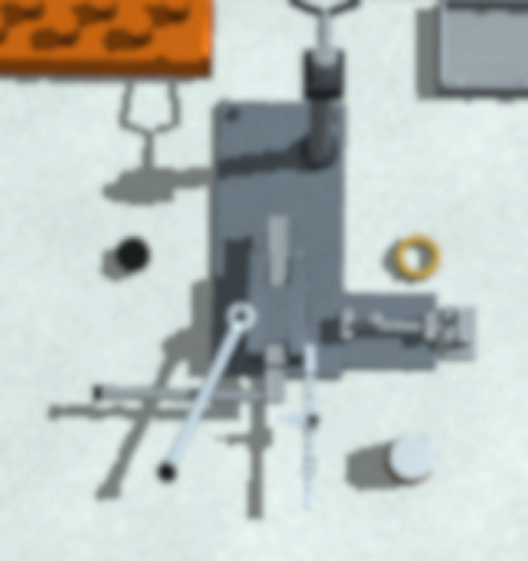

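View pics/scc.png

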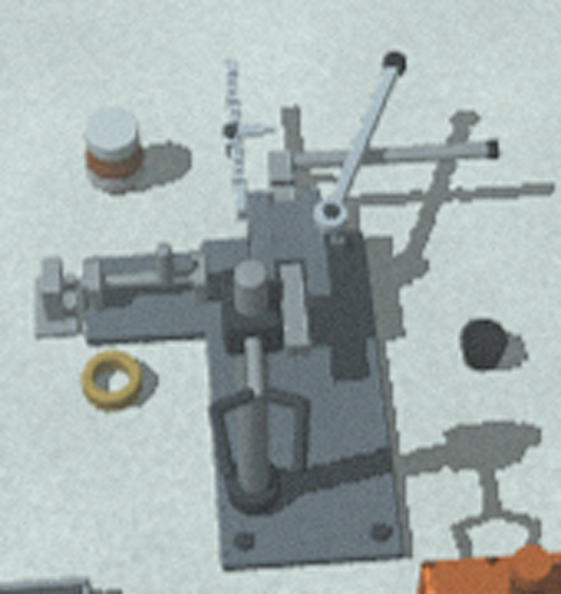

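Top crop: pivot (240,316), lever knob (166,471), foot bar end (95,392), clip tip (288,418), base corners (213,101) and (345,101). Scene crop: pivot (331,212), knob (395,62), foot end (491,149), clip tip (272,129), bolt pin top (164,248). I'll fit the stand pose to both.

```bash
cat > fit.py <<'E'
from h import *
from scipy.optimize import least_squares
T=load('top0');S=load('scene0')
def mdl(p):
    x,y,a,th,b,f,c=p
    L={'c1':(200,60,12),'c2':(200,-60,12),'c3':(-60,60,12),'c4':(-60,-60,12),'w1':(20,-145,12),'w2':(-50,-145,12),
    'pv':(-20,30,90),'kn':(-20-147*np.cos(th),30+147*np.sin(th),91),'fe':(f,158,68),'tip':(c,-1,78),'bk':(-15,-78-b,67),'col':(150,-35,272)}
    R=np.array([[np.cos(a),-np.sin(a),0],[np.sin(a),np.cos(a),0],[0,0,1]])
    return {k:R@(np.array(v)/1000)+[x,y,0] for k,v in L.items()}
obs=[(T,(235,140),dict(c1=(213,101),c2=(344,101),c4=(341,378),w1=(436,294),w2=(436,369),pv=(240,316),kn=(166,471),fe=(96,392),tip=(288,418))),
(S,(240,205),dict(c1=(409,556),c2=(222,568),w1=(86,342),w2=(90,257),pv=(331,212),kn=(395,62),fe=(493,149),tip=(272,129),bk=(164,247)))]
def res(p,full=False):
    M=mdl(p);r=[];o={}
    for i,(s,of,d) in enumerate(obs):
        for k,(u,v) in d.items():
            e=proj(s,M[k])[0]-((np.array([u,v])+.5)/3.3-.5+of); r+=list(e); o[k+str(i)]=e.round(1)
    return o if full else np.array(r)
if __name__=='__main__':
    q=least_squares(res,[.4,0,0,.38,5,-80,-100],x_scale=[.1,.1,.1,.1,10,10,10],loss='soft_l1')
    p=q.x;print(p.round(4));print({k:tuple(v) for k,v in res(p,True).items()})
    M=mdl(p);np.save('p.npy',p)
    for k in M:print(k,M[k].round(4))
E
python3 fit.py
```

```text
[ 6.410000e-01  5.400000e-03  6.900000e-03  4.348000e-01  7.538800e+00
 -8.270690e+01 -1.056255e+02]
{'c10': (np.float64(0.7), np.float64(-0.5)), 'c20': (np.float64(0.1), np.float64(-0.2)), 'c40': (np.float64(0.6), np.float64(-0.3)), 'w10': (np.float64(0.3), np.float64(-0.9)), 'w20': (np.float64(0.4), np.float64(-0.6)), 'pv0': (np.float64(0.4), np.float64(0.3)), 'kn0': (np.float64(-0.2), np.float64(0.1)), 'fe0': (np.float64(-0.8), np.float64(-0.2)), 'tip0': (np.float64(-3.5), np.float64(0.0)), 'c11': (np.float64(-0.4), np.float64(-1.2)), 'c21': (np.float64(0.6), np.float64(-0.5)), 'w11': (np.float64(-0.2), np.float64(-0.4)), 'w21': (np.float64(-2.2), np.float64(0.6)), 'pv1': (np.float64(-0.4), np.float64(0.1)), 'kn1': (np.float64(0.1), np.float64(-1.0)), 'fe1': (np.float64(1.2), np.float64(-0.3)), 'tip1': (np.float64(0.7), np.float64(-0.0)), 'bk1': (np.float64(0.0), np.float64(0.6))}
c1 [0.8406 0.0667 0.012 ]
c2 [ 0.8414 -0.0533  0.012 ]
c3 [0.5806 0.0649 0.012 ]
c4 [ 0.5814 -0.0551  0.012 ]
w1 [ 0.662  -0.1395  0.012 ]
w2 [ 0.592 -0.14   0.012]
pv [0.6208 0.0352 0.09  ]
kn [0.487  0.0962 0.091 ]
fe [0.5572 0.1628 0.068 ]
tip [0.5354 0.0036 0.078 ]
bk [ 0.6266 -0.0803  0.067 ]
col [ 0.7912 -0.0286  0.272 ]
```

Request:
{"op": "step_arm", "data": {"steps": [[0,0,-0.035,0,100],[0,0,-0.035,-0.125,100],[0,0,-0.035,-0.125,100],[0,0,-0.035,-0.125,100],[0,0,0,-0.125,100],[0,0,0,-0.125,100],[0,0,0,-0.125,100],[0,0,0,-0.125,100],[0,0,0,-0.125,100],[0,0,0,-0.12,100]]}}

```text
time_s: 0.93
ee_pos: [0.3081, -0.6284, 0.3675]
orientation: [[-0.011, 1.0, -0.0], [1.0, 0.011, 0.001], [0.001, -0.0, -1.0]]
wrist_force: [-0.3, -0.3, -0.8]
opening: 0.0555
grip_force: 0.0
```

Run:
```python
from h import *
o=bot.get_obs();print(o['ee_pos'],o['orientation'],o['opening'],o['joint_positions'],o['wrist_force'])
p=np.load('p.npy')
for n,uv,z in(('jar',(359,278),.055),('stopper',(275,217),.026),('nut',(360,218),.016)):print(n,ray(load('top0'),uv,z))
```

```text
[ 0.30807635 -0.62835899  0.36751812] [[-1.13318776e-02  9.99935758e-01 -2.59789577e-04]
 [ 9.99935583e-01  1.13320427e-02  6.43287426e-04]
 [ 6.46190046e-04 -2.52483187e-04 -9.99999759e-01]] 0.05548835674503471 [-1.14825941e+00  2.55446858e-01  1.63442439e+00  2.82760296e-05
  1.25241465e+00 -1.15960048e+00] [-0.26070908 -0.28731664 -0.8335961 ]
jar [ 0.50655727 -0.11283207  0.055     ]
stopper [0.68781889 0.13686237 0.026     ]
nut [ 0.69102743 -0.11793975  0.016     ]
```

Request:
{"op": "step_arm", "data": {"steps": [[0.033,0.02,0,0,130],[0.033,0.02,0,0,130],[0.033,0.02,0,0,130],[0.033,0.02,0,0,130],[0.033,0.02,0,0,130],[0.033,0.02,0,0,130],[0.033,0.02,0,0,130],[0.033,0.02,0,0,130],[0.033,0.02,0,0,130],[0.033,0.02,0,0,130],[0.033,0.02,0,0,130],[0.033,0.02,0,0,130]]}}

```text
time_s: 1.93
ee_pos: [0.5466, -0.2295, 0.3678]
orientation: [[-0.005, 1.0, -0.0], [1.0, 0.005, 0.0], [0.0, -0.0, -1.0]]
wrist_force: [0.3, -1.3, 0.6]
opening: 0.0446
grip_force: 0.0
```

Request:
{"op": "step_arm", "data": {"steps": [[0.037,0.019,0,0,130],[0.037,0.019,0,0,130],[0.037,0.019,0,0,130],[0.037,0.019,0.03,0,130],[0,0,0.04,0,130],[0,0,0.04,0,130],[0,0,0.04,0,130],[0,0,0.04,0,130],[0,0,0,0,130],[0,0,0,0,130]]}}

```text
time_s: 2.77
ee_pos: [0.6169, -0.0898, 0.1825]
orientation: [[-0.005, 1.0, -0.004], [1.0, 0.005, 0.001], [0.001, -0.004, -1.0]]
wrist_force: [0.8, -0.5, 1.3]
opening: 0.0449
grip_force: 0.0
```

Run:
```python
from h import *
snap('top','top1');s=snap('scene','scene1')
o=bot.get_obs();print(o['ee_pos'],o['opening'])
b=s['pixels'][200:330,220:400,::-1];cv2.imwrite('pics/s1c.png',cv2.convertScaleAbs(cv2.resize(b,None,fx=4,fy=4,interpolation=3),alpha=1.4))
```

```text
[ 0.61912321 -0.09023498  0.18600889] 0.045046785323982846
```

View pics/s1c.png

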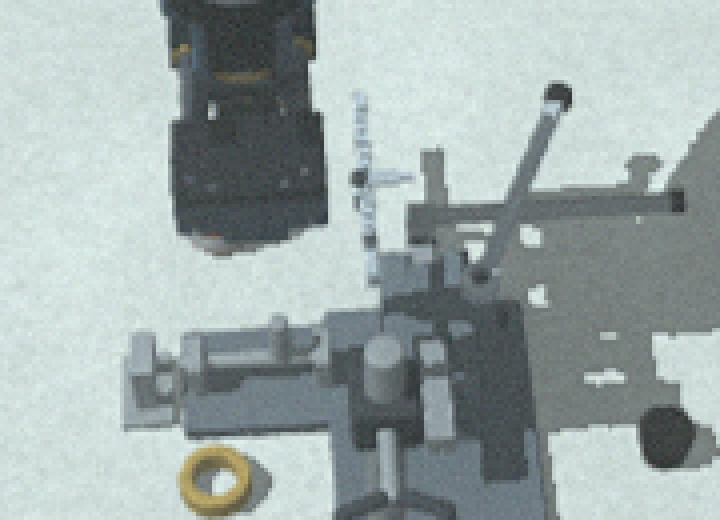

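The picture shows the pin top at crop (278,322), which agrees with the fit. The gripper is above the wing at (250,180). Next I correct sideways and go down.

Request:
{"op": "step_arm", "data": {"steps": [[0.01,0.0075,0,0,130],[0,0,0.03,0,130],[0,0,0.03,0,130],[0,0,0,0,130],[0,0,0,0,130]]}}

```text
time_s: 3.28
ee_pos: [0.6258, -0.0795, 0.1246]
orientation: [[-0.005, 1.0, -0.0], [1.0, 0.005, 0.0], [0.0, -0.0, -1.0]]
wrist_force: [0.7, 0.6, -0.3]
opening: 0.0448
grip_force: 0.0
```

Run:
```python
from h import *
s=snap('scene','scene2')
o=bot.get_obs();e=o['ee_pos'];print(e,o['wrist_force'])
b=s['pixels'][200:330,220:400,::-1].copy()
b=cv2.resize(b,None,fx=4,fy=4,interpolation=3)
for P in [(e[0],e[1],e[2]-.014),(.6266,-.0803,.067)]:
    u=(proj(s,P)[0]-[220,200])*4;cv2.circle(b,(int(u[0]),int(u[1])),3,(0,0,255),-1)
cv2.imwrite('pics/s2c.png',cv2.convertScaleAbs(b,alpha=1.4))
```

```text
[ 0.62654048 -0.07976646  0.12565465] [ 0.79211487  0.67152047 -0.00995896]
```

View pics/s2c.png

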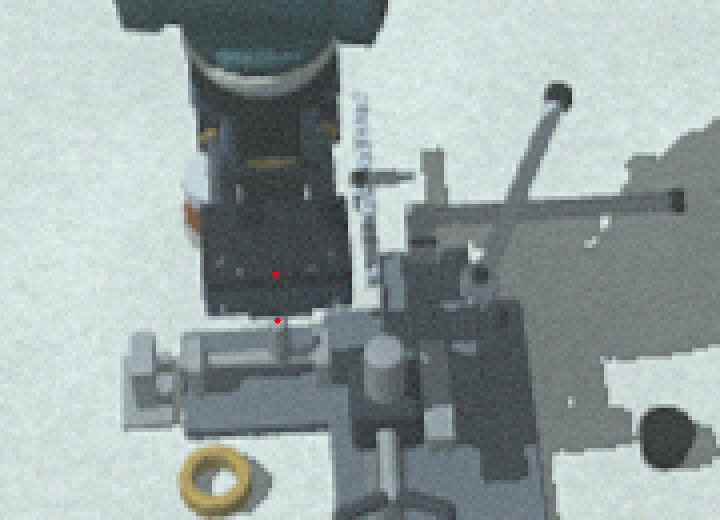

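Tip centre and pin top line up at crop (276,275) and (277,320). Going down, then closing on the pin.

Request:
{"op": "step_arm", "data": {"steps": [[0,0,0.025,0,130],[0,0,0.025,0,130],[0,0,0.0135,0,130],[0,0,0,0,130],[0,0,0,0,255],[0,0,0,0,255],[0,0,0,0,255],[0,0,0,0,255],[0,0,0,0,255]]}}

```text
time_s: 4.08
ee_pos: [0.6258, -0.08, 0.0609]
orientation: [[-0.005, 1.0, 0.001], [1.0, 0.005, -0.0], [-0.0, 0.001, -1.0]]
wrist_force: [0.0, 0.5, 0.3]
opening: 0.0143
grip_force: 0.0
```

Request:
{"op": "step_arm", "data": {"steps": [[0,0,0,0,255],[0,0,0,0,255],[0,0,0,0,255]]}}

```text
time_s: 4.33
ee_pos: [0.6256, -0.08, 0.0607]
orientation: [[-0.005, 1.0, 0.0], [1.0, 0.005, -0.0], [-0.0, 0.0, -1.0]]
wrist_force: [-2.3, -0.8, 8.2]
opening: 0.0113
grip_force: 30.0
```

Request:
{"op": "step_arm", "data": {"steps": [[-0.005,0,0,0,255],[-0.006,0,0,0,255],[-0.006,0,0,0,255],[-0.006,0,0,0,255],[-0.004,0,0,0,255],[0,0,0,0,255]]}}

```text
time_s: 4.83
ee_pos: [0.6256, -0.1076, 0.0607]
orientation: [[-0.005, 1.0, 0.0], [1.0, 0.005, -0.0], [-0.0, 0.0, -1.0]]
wrist_force: [-3.2, -2.0, 8.3]
opening: 0.0111
grip_force: 30.0
```

Request:
{"op": "step_arm", "data": {"steps": [[-0.0025,0,0,0,255],[-0.0015,0,0,0,255],[0,0,0,0,255],[0,0,0,0,255]]}}

```text
time_s: 5.17
ee_pos: [0.6256, -0.1112, 0.0607]
orientation: [[-0.005, 1.0, 0.0], [1.0, 0.005, -0.0], [-0.0, 0.0, -1.0]]
wrist_force: [-4.1, -1.4, 8.0]
opening: 0.0107
grip_force: 30.0
```

Request:
{"op": "step_arm", "data": {"steps": [[-0.001,0,0,0,255],[-0.001,0,0,0,255],[0,0,0,0,255]]}}

```text
time_s: 5.42
ee_pos: [0.6256, -0.1121, 0.0607]
orientation: [[-0.004, 1.0, -0.0], [1.0, 0.004, 0.001], [0.001, -0.0, -1.0]]
wrist_force: [-3.5, 9.0, 10.2]
opening: 0.0108
grip_force: 30.0
```

Request:
{"op": "step_arm", "data": {"steps": [[-0.001,0,0,0,255],[-0.001,0,0,0,255],[0,0,0,0,255],[0,0,0,0,255]]}}

```text
time_s: 5.75
ee_pos: [0.6255, -0.1125, 0.0607]
orientation: [[-0.004, 1.0, -0.001], [1.0, 0.004, 0.003], [0.003, -0.001, -1.0]]
wrist_force: [-2.2, 24.7, 11.6]
opening: 0.0113
grip_force: 30.0
```

Bolt is home: a firm stop at 25 N, at the expected y. Release, rise, and go over to the foot grip.

Request:
{"op": "step_arm", "data": {"steps": [[0,0,0,0,130],[0,0,0,0,130],[0,0,0,0,130],[0,0,0,0,130],[0,0,-0.03,0,140],[0,0,-0.035,0,140],[0,0,-0.035,0,140],[0,0,-0.01,0,140],[0,0,0,0,140]]}}

```text
time_s: 6.5
ee_pos: [0.6272, -0.1155, 0.1734]
orientation: [[-0.005, 1.0, 0.005], [1.0, 0.005, -0.001], [-0.001, 0.005, -1.0]]
wrist_force: [-0.2, -0.1, 0.5]
opening: 0.0411
grip_force: 0.0
```

Request:
{"op": "step_arm", "data": {"steps": [[0.035,-0.01,0,0,140],[0.035,-0.01,0,0,140],[0.035,-0.01,0,0,140],[0.035,-0.01,0,0,140],[0.035,-0.01,0,0,140],[0.035,-0.01,0,0,140],[0.033,-0.008,0,0,140],[0,0,0,0,140],[0,0,0,0,140],[0,0,0,0,140]]}}

```text
time_s: 7.33
ee_pos: [0.556, 0.1274, 0.1691]
orientation: [[-0.005, 1.0, -0.001], [1.0, 0.005, -0.0], [-0.0, -0.001, -1.0]]
wrist_force: [0.6, -0.8, 0.4]
opening: 0.0411
grip_force: 0.0
```

Run:
```python
from h import *
s=snap('scene','scene3')
o=bot.get_obs();e=o['ee_pos'];print(e,o['orientation'],o['wrist_force'])
b=s['pixels'][200:330,235:415,::-1].copy()
b=cv2.resize(b,None,fx=4,fy=4,interpolation=3)
cv2.imwrite('pics/s3c.png',cv2.convertScaleAbs(b,alpha=1.4))
```

```text
[0.55620225 0.12695817 0.1693215 ] [[-4.51258457e-03  9.99989402e-01 -9.11951388e-04]
 [ 9.99989778e-01  4.51232423e-03 -2.87326777e-04]
 [-2.83208712e-04 -9.13238652e-04 -9.99999543e-01]] [-0.14099466  0.02791378  0.28536676]
```

View pics/s3c.png

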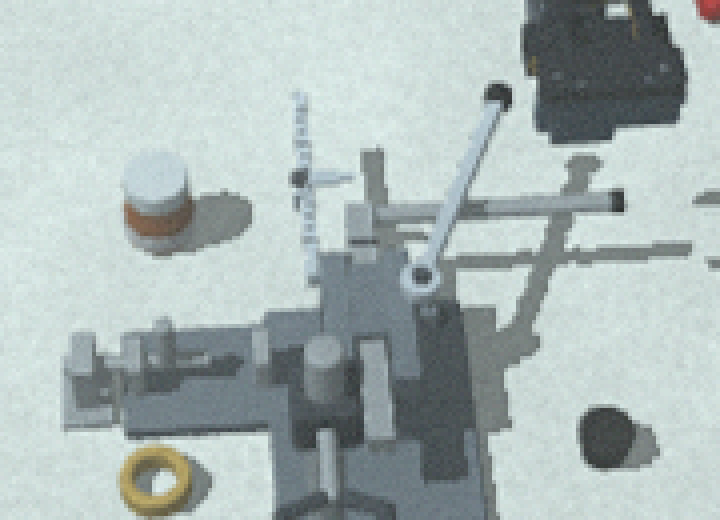

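The bolt pin now stands by the outer strap at crop (165,325), and the bolt is through the keeper. The foot bar (end at 617,201) and lever are untouched. Going down astride the bar.

Request:
{"op": "step_arm", "data": {"steps": [[0.003,0.0012,0.03,0,140],[0,0,0.03,0,140],[0,0,0.025,0,140],[0,0,0.0225,0,140],[0,0,0,0,140],[0,0,0,0,255],[0,0,0,0,255],[0,0,0,0,255],[0,0,0,0,255],[0,0,0,0,255],[0,0,0,0,255],[0,0,0,0,255]]}}

```text
time_s: 8.38
ee_pos: [0.5564, 0.1307, 0.0634]
orientation: [[-0.005, 1.0, -0.002], [1.0, 0.005, -0.0], [-0.0, -0.002, -1.0]]
wrist_force: [-10.6, -0.5, 13.9]
opening: 0.0115
grip_force: 30.0
```

Request:
{"op": "step_arm", "data": {"steps": [[0,-0.004,0,0,255],[0,-0.006,0,0,255],[0,-0.006,0,0,255],[0,-0.006,0,0,255],[0,-0.006,0,0,255],[0,-0.006,0,0,255],[0,-0.006,0,0,255],[0,-0.005,0,0,255],[0,-0.002,0,0,255],[0,0,0,0,255],[0,0,0,0,255]]}}

```text
time_s: 9.3
ee_pos: [0.511, 0.1308, 0.0635]
orientation: [[-0.005, 1.0, 0.002], [1.0, 0.005, 0.001], [0.001, 0.002, -1.0]]
wrist_force: [3.9, -1.5, 7.1]
opening: 0.0116
grip_force: 30.0
```

Run:
```python
from h import *
t=snap('top','top4');s=snap('scene','scene4')
o=bot.get_obs();e=o['ee_pos'];print(e,o['wrist_force'],o['opening'])
a=t['pixels'][210:300,280:350,::-1];b=s['pixels'][215:285,290:360,::-1]
a=cv2.resize(a,None,fx=5.5,fy=5.5,interpolation=3);b=cv2.resize(b,None,fx=5.5,fy=5.5,interpolation=3)
c=np.zeros((495,790,3),np.uint8);c[:a.shape[0],:a.shape[1]]=a;c[:b.shape[0],400:400+b.shape[1]]=b
cv2.imwrite('pics/c4.png',cv2.convertScaleAbs(c,alpha=1.4))
```

```text
[0.51114408 0.13080109 0.06345599] [ 2.51156747 -1.66105854  7.29855939] 0.011110464819519177
```

View pics/c4.png

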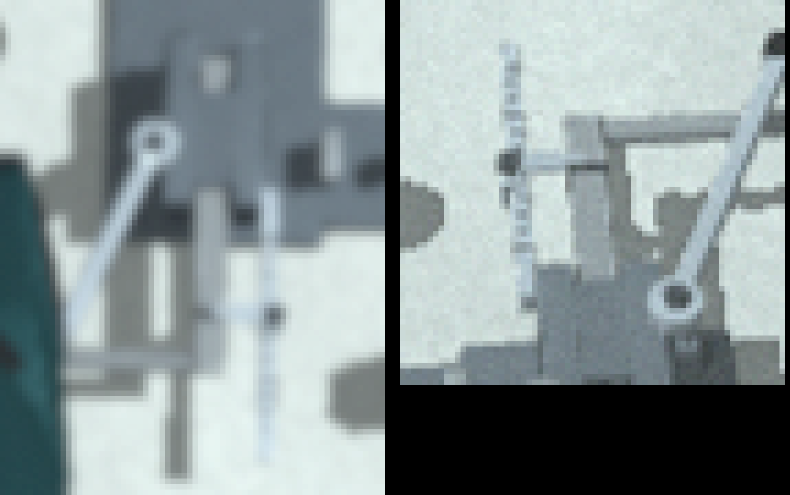

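The line is nearly at the blade: in the scene pane the line is at row ~164 and the blade at ~160, and in the top pane both are near row 313. Now subpixel values.

```bash
cat > prof.py <<'E'
from h import *
import sys
def show(ft,fs):
    t=load(ft);s=load(fs);np.set_printoptions(linewidth=200)
    g=lambda q:cv2.cvtColor(q['pixels'],cv2.COLOR_RGB2GRAY)
    print('top rows262-271, cols 314..332');print(g(t)[261:273,314:333])
    print('scene rows 238-250, cols 309..330');print(g(s)[238:251,308:331])
show(*sys.argv[1:])
E
python3 prof.py top4 scene4
```

```text
top rows262-271, cols 314..332
[[ 90 100 114 119 119 120 127 141 156 163 164 161 155 148 147 150 156 159 160]
 [ 90 100 113 118 120 121 129 143 157 163 164 162 155 149 148 150 156 159 160]
 [ 90  99 112 118 120 123 132 147 159 163 163 161 155 149 147 149 154 159 162]
 [ 90  97 109 115 118 125 134 150 158 161 161 159 154 147 142 141 145 154 161]
 [ 87  91  99 106 115 127 137 147 154 155 156 155 149 138 126 118 122 139 154]
 [ 85  83  86  92 107 125 136 144 150 151 151 150 145 131 105  87  93 120 147]
 [ 85  84  86  89 101 118 130 141 149 151 150 147 142 126  97  75  84 116 146]
 [ 88  92  99 102 106 114 125 140 151 155 153 147 139 123 102  86  98 126 153]
 [ 89  96 110 115 116 118 127 141 155 160 158 152 141 124 112 107 117 139 157]
 [ 91  99 112 119 120 121 129 144 158 164 163 158 146 131 124 127 135 150 160]
 [ 92 101 113 120 121 122 129 144 159 165 167 163 151 137 134 140 149 158 163]
 [ 92 101 114 120 120 122 129 144 160 166 167 165 155 142 140 148 156 162 164]]
scene rows 238-250, cols 309..330
[[150 149 123 122 126 151 158 164 157 161 163 142 120 116 115 117 113 120  93 109 116 
[... 449 characters left out ...]
1 127 117 117 126 105  92  93  87]
 [ 76  61  68  73 125 137 133 135 138 137 137 129 118 112 111 100  92  92  95  86  90  90  88]
 [ 70  59  58  85 120 124 125 118 114 117 119 121  90  62  69  69  57  60  63  61  88  91  86]
 [109  78  66 110 100 125 129 131 133 131 137 145  99  84  98 100 102 103 100  78  90  95  95]
 [156 130 120 129 115 133 147 161 161 158 161 166 103 106 116 114 115 118 120  93  92  96  95]
 [140 127 121 122 123 134 157 159 157 158 158 165  99 104 118 115 115 114 117  98  88  95  92]
 [116  81 111 123 130 134 159 161 159 158 163 160 104 107 114 114 115 111 114 102  90  96  94]
 [121  91 142 121 122 121 146 154 156 162 161 161 129 120 115 112 115 116 118 108  94  93  94]]
```

Run:
```python
from h import *
t=load('top4');s=load('scene4')
for n,q,uv,z in[('top line',t,(316,266.5),.073),('top blade',t,(323.5,266.6),.076),('top blade',t,(323.5,266.6),.079),
 ('sc line',s,(325,244.95),.073),('sc line L',s,(322,245.05),.073),('sc blade topfar',s,(317,241.9),.079),('sc blade topnear',s,(317,244.4),.079),('sc blade bottom near',s,(317,246.6),.075),('same.074',s,(317,246.6),.076)]:
    w=ray(q,uv,z); th=.0069;d=w[:2]-[.641,.0054];print(n,w.round(4),'local x',(1000*(d[0]*np.cos(th)+d[1]*np.sin(th))).round(2))
print(proj(s,[.535,0.005,.073])-proj(s,[.535,0.0,.073]),proj(t,[.535,0.005,.073])-proj(t,[.535,0.0,.073]))
```

```text
top line [0.5354 0.0105 0.073 ] local x -105.52
top blade [ 0.5352 -0.0108  0.076 ] local x -105.94
top blade [ 0.5348 -0.0108  0.079 ] local x -106.3
sc line [0.5355 0.0089 0.073 ] local x -105.49
sc line L [0.5352 0.0017 0.073 ] local x -105.79
sc blade topfar [ 0.5295 -0.0098  0.079 ] local x -111.58
sc blade topnear [ 0.5371 -0.0103  0.079 ] local x -104.03
sc blade bottom near [ 0.5406 -0.0106  0.075 ] local x -100.55
same.074 [ 0.5413 -0.0106  0.076 ] local x -99.77
[[ 2.093319   -0.12771791]] [[-1.76262213 -0.02982555]]
```

Line at local x about -105.5, blade about -106.4. I'll loosen slightly, draw 2 mm more (1 of it for slack), then check.

Request:
{"op": "step_arm", "data": {"steps": [[0,-0.001,0,0,217],[0,-0.001,0,0,217],[0,0,0,0,217],[0,0,0,0,217],[0,0,0,0,217]]}}

```text
time_s: 9.82
ee_pos: [0.5085, 0.1306, 0.0626]
orientation: [[-0.005, 1.0, 0.0], [1.0, 0.005, 0.0], [0.0, 0.0, -1.0]]
wrist_force: [3.6, 1.8, 1.3]
opening: 0.0137
grip_force: 1.7
```

```bash
python3 - <<'E'
from h import *
snap('top','top5');snap('scene','scene5')
o=bot.get_obs();print(o['ee_pos'],o['wrist_force'],o['opening'])
E
python3 prof.py top5 scene5
```

```text
[0.50847378 0.13059142 0.06256229] [2.90708469 1.39749241 2.5052689 ] 0.013472077612332888
top rows262-271, cols 314..332
[[ 90  98 112 118 119 120 126 141 156 163 163 161 155 148 147 150 156 159 160]
 [ 91  99 112 119 119 121 129 143 157 163 163 161 156 149 148 151 155 158 160]
 [ 91  99 113 118 119 122 132 147 159 163 163 162 156 149 147 149 153 159 162]
 [ 91  98 111 118 120 125 135 149 158 160 160 159 153 146 142 141 145 155 160]
 [ 89  95 106 113 120 128 137 146 154 156 156 155 150 138 125 118 122 138 155]
 [ 87  86  90  97 112 125 134 142 149 152 151 150 146 130 105  87  93 120 147]
 [ 84  80  79  85  98 115 125 135 146 150 150 148 142 126  97  76  84 115 146]
 [ 86  85  92  95 101 110 120 134 148 154 152 147 140 123 102  87  98 127 152]
 [ 89  95 106 112 113 116 124 139 154 159 158 152 141 125 112 107 117 139 157]
 [ 91 101 113 118 119 121 128 143 158 164 163 159 147 130 124 127 136 149 160]
 [ 93 102 114 120 120 121 128 144 159 166 167 163 151 136 133 139 149 158 163]
 [ 93 102 114 119 121 122 128 144 159 166 167 164 155 143 141 148 156 162 164]]
scene rows 238-250, cols 309.
[... 540 characters left out ...]
6 127 109 109 116  94  92  93  88]
 [ 76  62  65  70 126 139 137 138 136 134 138 134 115 106 109 100  78  72  79  78  88  88  88]
 [ 68  62  59  86 120 125 123 123 117 119 118 123  88  92  96  89  87  88  88  71  86  95  92]
 [115  75  66 112 105 122 126 133 129 129 132 144 103 109 118 115 117 117 120  90  87  91  94]
 [156 130 121 131 116 132 149 159 161 157 161 162 108 106 117 116 115 114 117  91  92  93  92]
 [141 125 123 120 124 131 158 164 162 157 160 163 100 104 114 113 113 113 118  94  94  94  95]
 [119  84 112 124 132 136 156 161 159 159 160 160 109 106 114 112 116 115 117 101  91  95  95]
 [119  88 140 125 120 122 145 155 154 160 157 161 129 121 116 114 114 114 116 112  93  96  91]]
```

Level within about 0.5 mm. Sliding along the bar towards the leg now, to shut the lever.

Request:
{"op": "step_arm", "data": {"steps": [[-0.004,0.0003,0,0,217],[-0.006,0,0,0,217],[-0.006,0,0,0,217],[-0.006,0,0,0,217],[-0.006,0,0,0,217],[-0.006,0,0,0,217],[-0.006,0,0,0,217],[0,0,0,0,217]]}}

```text
time_s: 10.58
ee_pos: [0.5089, 0.0894, 0.0625]
orientation: [[-0.004, 1.0, -0.0], [1.0, 0.004, -0.0], [-0.0, -0.0, -1.0]]
wrist_force: [2.6, -2.7, -0.7]
opening: 0.0133
grip_force: 1.6
```

Request:
{"op": "step_arm", "data": {"steps": [[-0.006,0,0,0,217],[-0.006,0,0,0,217],[-0.006,0,0,0,217],[-0.005,0,0,0,217],[-0.005,0,0,0,217],[0,0,0,0,217],[0,0,0,0,217]]}}

```text
time_s: 11.17
ee_pos: [0.5092, 0.062, 0.0626]
orientation: [[-0.005, 1.0, 0.0], [1.0, 0.005, -0.0], [-0.0, 0.0, -1.0]]
wrist_force: [3.7, -2.2, -1.2]
opening: 0.0136
grip_force: 1.5
```

Request:
{"op": "step_arm", "data": {"steps": [[-0.003,0,0,0,217],[-0.002,0,0,0,217],[-0.001,0,0,0,217],[0,0,0,0,217],[0,0,0,0,217]]}}

```text
time_s: 11.58
ee_pos: [0.5092, 0.0574, 0.0626]
orientation: [[-0.004, 1.0, 0.0], [1.0, 0.004, 0.001], [0.001, 0.0, -1.0]]
wrist_force: [2.0, 16.2, -0.4]
opening: 0.0135
grip_force: 10.1
```

Request:
{"op": "step_arm", "data": {"steps": [[-0.001,0,0,0,217],[-0.001,0,0,0,217],[0,0,0,0,217],[0,0,0,0,217]]}}

```text
time_s: 11.92
ee_pos: [0.5092, 0.0568, 0.0626]
orientation: [[-0.004, 1.0, 0.0], [1.0, 0.004, 0.003], [0.003, 0.0, -1.0]]
wrist_force: [2.2, 37.6, -0.8]
opening: 0.0138
grip_force: 21.7
```

Run:
```python
from h import *
t=snap('top','top6');s=snap('scene','scene6')
o=bot.get_obs();print(o['ee_pos'],o['wrist_force'],o['wrist_torque'],o['opening'])
a=t['pixels'][210:300,280:350,::-1];b=s['pixels'][210:280,290:360,::-1]
a=cv2.resize(a,None,fx=5.5,fy=5.5,interpolation=3);b=cv2.resize(b,None,fx=5.5,fy=5.5,interpolation=3)
c=np.zeros((495,790,3),np.uint8);c[:a.shape[0],:a.shape[1]]=a;c[:b.shape[0],400:400+b.shape[1]]=b
cv2.imwrite('pics/c6.png',cv2.convertScaleAbs(c,alpha=1.4))
```

```text
[0.50920619 0.05682943 0.06265254] [ 1.56521993 37.50770239 -0.45432772] [ 5.7091498  -0.44290049 -0.11075273] 0.013903845819927228
```

View pics/c6.png

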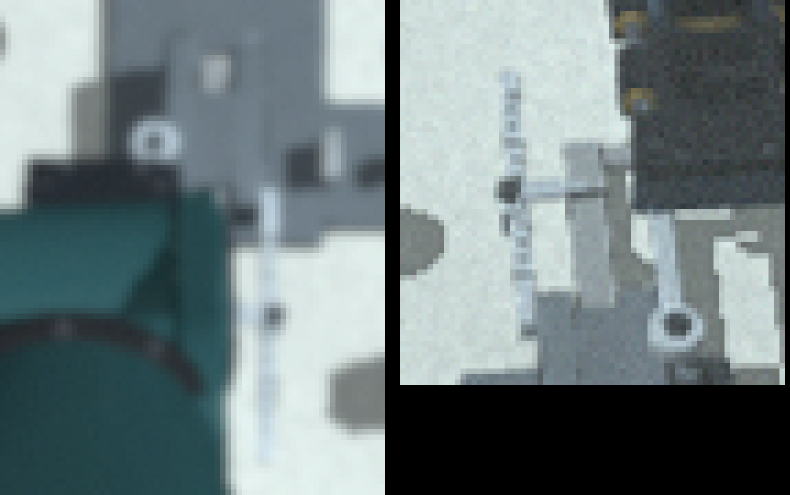

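The leg line still sits at the blade (crop rows ~190) and the lever is near parallel to the leg. Checking its angle and the leg in numbers.

```bash
python3 - <<'E'
from h import *
np.set_printoptions(linewidth=200)
s=load('scene6');p=np.load('p.npy');th=p[2]
W=lambda l:np.array([p[0]+(l[0]*np.cos(th)-l[1]*np.sin(th))/1e3,p[1]+(l[0]*np.sin(th)+l[1]*np.cos(th))/1e3,l[2]/1e3])
for a in(0,.03,.06):
    print(a,[proj(s,W((-20-d*np.cos(a),30+d*np.sin(a)+e,90)))[0].round(1).tolist() for d in(20,45) for e in(-5,5)], proj(s,W((-20,30,90)))[0].round(1))
g=cv2.cvtColor(s['pixels'],cv2.COLOR_RGB2GRAY);print(np.arange(330,348));print(g[248:266,330:348])
E
python3 prof.py top6 scene6 | tail -13
```

```text
0 [[336.5, 262.1], [340.9, 261.8], [335.5, 253.5], [339.8, 253.2]] [339.6 269. ]
0.03 [[336.8, 262.1], [341.1, 261.8], [336.0, 253.4], [340.3, 253.1]] [339.6 269. ]
0.06 [[337.1, 262.1], [341.4, 261.8], [336.6, 253.4], [340.9, 253.1]] [339.6 269. ]
[330 331 332 333 334 335 336 337 338 339 340 341 342 343 344 345 346 347]
[[ 94  87 101  80  76  96  77  81  88  78 116 128 126 123 127 126 127 123]
 [ 94  85 135 140 128 127 116 122 129 100 120 130 134 130 125 129 130 130]
 [ 90  89 141 157 156 136 136 132 129 103  83  87  87  86  86  87  85  85]
 [ 86  86 144 157 159 129 130 132 134 110  92  89  87  86  90  87  86  89]
 [ 88  84 147 156 159 134 134 130 131 120  94  86  86  89  90  86  87  84]
 [ 88  83 146 154 157 135 140 129 132 127  93  88  88  88  91  90  84 118]
 [ 92  87 149 159 155 142 142 133 129 128  92  82  90  85  86  91  87 142]
 [ 90  88 121 152 158 152 146 132 127 133  94  84  89  87  87  88  85 138]
 [ 85  89  83 116 151 159 143 133 127 137  97  87  90  90  90  89  84 142]
 [ 90  90  89  85 118 124 128 130 131 135  98  90  87  87  88  87  85 146]
 [ 91  87  90  92  82  87 1
[... 1109 characters left out ...]
0 124 115 115 125 100  87  89  86]
 [ 77  62  63  67 125 135 136 132 135 135 133 130 114 108 109 100  85  82  86  81  84  90  89]
 [ 66  56  54  87 116 125 123 117 113 110 114 118  87  65  64  70  71  71  85  70  84  88  87]
 [107  70  62 108  99 119 122 128 128 130 131 145  97  88  95 101 103 105 116  85  89  91  90]
 [154 131 119 133 107 132 145 155 156 154 160 163 103 107 115 111 114 112 114  82  85  89  91]
 [140 119 119 115 120 127 155 161 156 157 156 162 100  99 114 108 109 111 116  91  91  92  94]
 [112  83 113 117 128 130 156 153 156 155 158 158 111 105 116 111 112 113 114  98  91  93  94]
 [118  80 136 122 119 120 149 151 155 160 160 158 131 117 112 112 111 111 111 101  91  85  90]]
```

Lever edge slope matches angle 0. Now close the grip firmly and ease the push a little.

Request:
{"op": "step_arm", "data": {"steps": [[0.0006,0.0004,0,0,255],[0,0,0,0,255],[0,0,0,0,255],[0,0,0,0,255],[0,0,0,0,255]]}}

```text
time_s: 12.43
ee_pos: [0.5092, 0.057, 0.0626]
orientation: [[-0.004, 1.0, -0.001], [1.0, 0.004, 0.002], [0.002, -0.001, -1.0]]
wrist_force: [-1.4, 30.9, 2.9]
opening: 0.0111
grip_force: 36.6
```

```bash
python3 - <<'E'
from h import *
snap('top','top7');snap('scene','scene7')
o=bot.get_obs();print(o['ee_pos'],o['wrist_force'],o['opening'],o['grip_force'])
E
python3 prof.py top7 scene7 | tail -13
```

```text
[0.50917724 0.05700183 0.06258898] [-1.15750235 30.14329725  3.26151752] 0.011075884348133096 36.614934504032135
[[149 150 123 121 123 150 159 159 159 161 158 138 114 110 112 116 113 117  89  92 107 111 108]
 [153 150 120 123 114 143 151 158 152 158 159 145 125 114 112 115 114 117  97  75  86  92  89]
 [156 145 144 141 123 148 150 154 155 152 157 145 131 113 110 111 112 114 100  78  81  80  80]
 [158 140 133 115 129 154 154 155 157 153 156 155 129 111 108 108 112 116 113  93  81  85  79]
 [127 105  86  79 123 145 142 143 142 146 140 149 124 116 117 116 115 111 122 100  91  86  88]
 [ 79  58  60  72 121 137 132 130 131 128 128 137 131 130 132 128 106 101 113  92  88  90  84]
 [ 73  63  62  67 124 135 134 134 132 136 133 131 113 106 106  96  75  68  76  70  83  89  86]
 [ 63  56  50  86 115 124 123 119 113 117 118 120  88  89  93  87  86  84  93  66  87  92  86]
 [112  71  63 108 100 115 122 128 130 129 130 140  97 103 112 111 115 114 116  86  86  94  91]
 [153 127 113 128 113 132 148 158 158 153 157 164 108 103 114 113 109 111 111  87  86  92  89]
 [142 123 122 118 121 127 159 160 158 154 157 159  99  98 114 116 109 108 113  94  89  91  90]
 [114  79 109 119 127 132 157 159 152 156 157 156 106 106 112 112 108 112 113 101  91  93  94]
 [121  86 137 124 122 119 144 150 154 154 157 155 126 120 114 112 110 111 112 104  92  88  92]]
```

Line is about 1 mm past the blade, so ease it back 1 mm.

Request:
{"op": "step_arm", "data": {"steps": [[0.0003,0.0005,0,0,255],[0,0.0005,0,0,255],[0,0,0,0,255],[0,0,0,0,255],[0,0,0,0,255]]}}

```text
time_s: 12.95
ee_pos: [0.5093, 0.057, 0.0626]
orientation: [[-0.004, 1.0, -0.003], [1.0, 0.004, 0.002], [0.002, -0.003, -1.0]]
wrist_force: [-9.4, 25.9, 11.1]
opening: 0.0115
grip_force: 37.8
```

```bash
python3 - <<'E'
from h import *
snap('top','top8');snap('scene','scene8')
o=bot.get_obs();print(o['ee_pos'],o['wrist_force'],o['opening'],o['grip_force'])
E
python3 prof.py top8 scene8 | tail -9 | head -5
```

```text
[0.50926635 0.05703244 0.06256203] [-7.56653303 26.75115448 11.00139218] 0.011548123011986227 37.76498302817345
 [127 105  95  80 120 146 146 144 145 138 141 151 129 114 118 116 113 114 119  98  91  92  88]
 [ 78  57  57  75 123 135 134 130 131 131 129 136 130 131 134 125 105 101 109  90  89  89  83]
 [ 76  60  62  67 125 134 134 137 134 134 135 128 115 109 108  96  73  65  79  69  84  89  86]
 [ 67  54  56  82 116 122 123 116 115 115 113 120  89  77  91  85  85  87  95  74  81  92  89]
 [110  69  63 110  99 122 122 128 127 124 132 144  99  95 110 116 112 119 119  82  84  89  89]
```

Request:
{"op": "step_arm", "data": {"steps": [[0,0.001,0,0,255],[0,0.0005,0,0,255],[0,0,0,0,255],[0,0,0,0,255]]}}

```text
time_s: 13.38
ee_pos: [0.5095, 0.057, 0.0625]
orientation: [[-0.003, 1.0, -0.005], [1.0, 0.004, 0.002], [0.002, -0.005, -1.0]]
wrist_force: [-16.1, 27.2, 21.4]
opening: 0.0113
grip_force: 41.6
```

```bash
python3 - <<'E'
from h import *
snap('top','top9');snap('scene','scene9')
o=bot.get_obs();print(o['ee_pos'],o['wrist_force'],o['opening'],o['grip_force'])
E
python3 prof.py top9 scene9 | tail -9 | head -5
```

```text
[0.50951119 0.05703121 0.06247972] [-16.35237642  26.12535035  21.22243463] 0.011742609370173343 41.61789536476135
 [130 105  88  81 119 143 146 141 143 144 139 152 127 115 118 119 113 114 125  97  91  89  88]
 [ 79  60  62  73 121 134 133 130 130 129 130 138 131 130 132 124 116 104 111  91  87  89  90]
 [ 78  55  59  65 129 131 135 134 134 134 137 129 114 107 106 101  85  65  73  71  85  89  83]
 [ 68  56  54  84 118 121 124 116 114 117 112 119  88  76  78  84  86  91  88  67  87  89  90]
 [111  71  63 107 102 118 124 128 128 127 130 141  97  93 101 112 115 113 118  86  88  88  89]
```

Request:
{"op": "step_arm", "data": {"steps": [[0,0.001,0,0,255],[0,0.001,0,0,255],[0,0,0,0,255],[0,0,0,0,255]]}}

```text
time_s: 13.82
ee_pos: [0.511, 0.057, 0.0624]
orientation: [[-0.003, 1.0, -0.006], [1.0, 0.003, 0.002], [0.002, -0.006, -1.0]]
wrist_force: [-20.5, 26.5, 24.1]
opening: 0.0114
grip_force: 42.7
```

```bash
python3 - <<'E'
from h import *
snap('top','top10');snap('scene','scene10')
o=bot.get_obs();print(o['ee_pos'],o['wrist_force'],o['opening'],o['grip_force'])
E
python3 prof.py top10 scene10 | tail -9 | head -5
```

```text
[0.51098562 0.05704928 0.06241002] [-19.57009271  26.70218264  24.96208402] 0.01136072698000702 42.722104489803314
 [128 102  92  78 124 146 140 146 139 144 140 151 129 114 118 115 115 114 119  95  84  88  89]
 [ 76  62  59  74 121 137 134 131 129 133 132 138 133 128 130 126 113 116 128  99  92  87  83]
 [ 72  62  60  68 128 133 133 133 134 133 135 130 116 109 107  97  89  87  93  80  88  90  87]
 [ 68  55  52  89 117 122 118 115 114 113 116 121  86  60  55  58  57  61  62  62  81  88  88]
 [113  72  64 108  97 122 124 127 128 129 136 141  95  82  91  98  95  97  94  74  82  96  90]
```

Line is now about 0.8 mm short of the blade, as it slipped under a 20 N push. Reverse gently.

Request:
{"op": "step_arm", "data": {"steps": [[0,-0.0015,0,0,255],[0,-0.0015,0,0,255],[0,-0.0015,0,0,255],[0,0,0,0,255],[0,0,0,0,255]]}}

```text
time_s: 14.33
ee_pos: [0.5107, 0.057, 0.0627]
orientation: [[-0.004, 1.0, 0.003], [1.0, 0.004, 0.002], [0.002, 0.003, -1.0]]
wrist_force: [9.5, 25.8, -10.4]
opening: 0.0113
grip_force: 47.4
```

Request:
{"op": "step_arm", "data": {"steps": [[0,-0.0008,0,0,255],[0,0,0,0,255],[0,0,0,0,255]]}}

```text
time_s: 14.58
ee_pos: [0.5106, 0.057, 0.0627]
orientation: [[-0.004, 1.0, 0.004], [1.0, 0.004, 0.002], [0.002, 0.004, -1.0]]
wrist_force: [15.0, 25.4, -16.6]
opening: 0.0109
grip_force: 48.0
```

Request:
{"op": "step_arm", "data": {"steps": [[0,-0.0007,0,0,255],[0,0,0,0,255],[0,0,0,0,255]]}}

```text
time_s: 14.83
ee_pos: [0.5105, 0.057, 0.0627]
orientation: [[-0.005, 1.0, 0.005], [1.0, 0.005, 0.002], [0.002, 0.005, -1.0]]
wrist_force: [19.4, 25.9, -22.0]
opening: 0.0112
grip_force: 48.2
```

Request:
{"op": "step_arm", "data": {"steps": [[0,-0.0006,0,0,255],[0,0,0,0,255],[0,0,0,0,255]]}}

```text
time_s: 15.08
ee_pos: [0.5102, 0.057, 0.0628]
orientation: [[-0.005, 1.0, 0.006], [1.0, 0.005, 0.002], [0.002, 0.006, -1.0]]
wrist_force: [21.7, 24.8, -23.7]
opening: 0.0114
grip_force: 48.5
```

```bash
python3 - <<'E'
from h import *
snap('top','top11');snap('scene','scene11')
o=bot.get_obs();print(o['ee_pos'],o['wrist_force'],o['opening'],o['grip_force'])
E
python3 prof.py top11 scene11 | tail -9 | head -5
```

```text
[0.51026249 0.05700119 0.0627872 ] [ 22.71853449  26.01843444 -24.38559571] 0.011107155495037468 48.485738933086395
 [125 104  91  81 122 143 140 145 144 140 139 151 128 116 118 116 114 119 122 100  89  85  89]
 [ 79  59  60  73 124 136 131 132 130 130 129 138 129 131 130 123 116 116 125 101  90  85  85]
 [ 73  61  62  70 123 133 134 131 135 132 134 130 117 108 108  97  85  86  89  77  89  88  88]
 [ 64  57  57  85 119 121 123 115 117 114 116 121  89  64  65  72  69  70  67  64  82  90  84]
 [112  71  62 108  97 121 124 129 126 127 127 140  97  91  96 100 103 103 104  79  87  84  88]
```

Request:
{"op": "step_arm", "data": {"steps": [[0,-0.0005,0,0,255],[0,0,0,0,255],[0,0,0,0,255],[0,0.0015,0,0,255],[0,0.0015,0,0,255],[0,0,0,0,255],[0,0,0,0,255]]}}

```text
time_s: 15.77
ee_pos: [0.5103, 0.057, 0.0627]
orientation: [[-0.004, 1.0, 0.001], [1.0, 0.004, 0.002], [0.002, 0.001, -1.0]]
wrist_force: [3.8, 25.8, -1.9]
opening: 0.0114
grip_force: 47.6
```

```bash
python3 - <<'E'
from h import *
snap('top','top12');s=snap('scene','scene12')
o=bot.get_obs();print(o['ee_pos'],o['wrist_force'],o['opening'],o['grip_force'])
E
python3 prof.py top12 scene12 | tail -9 | head -5
python3 - <<'E'
from h import *
s0=load('scene0');s=load('scene12')
cv2.imwrite('pics/fin.png',s['pixels'][:,:,::-1])
E
```

```text
[0.51030733 0.05704226 0.06265379] [ 3.69114577 26.75564381 -2.98768385] 0.011410740320558473 47.583743780851364
 [126 101  88  82 124 145 145 143 143 144 138 151 127 116 118 116 113 111 121 100  90  88  88]
 [ 82  56  54  75 122 137 130 132 135 132 131 134 127 132 129 126 115 114 125  99  89  89  84]
 [ 69  63  61  65 124 135 135 134 136 135 136 131 116 107 108 101  87  87  91  77  81  89  86]
 [ 69  59  55  85 118 122 119 119 116 115 114 119  89  68  61  58  67  68  67  65  86  91  88]
 [112  73  65 105  99 118 127 127 125 126 131 143  98  89  94  96  99 109 107  77  85  92  88]
```

View pics/fin.png

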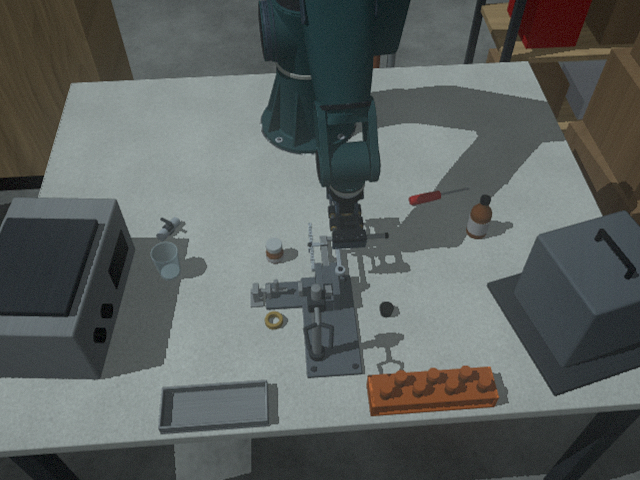

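Line and blade agree within about 0.5 mm, the lever is shut, the bolt is home and the bystanders stand where they were. Handing in.

```bash
python3 -c "
from workcell import bot
print(bot.sign_off())"
```

```text
the job is handed in; nothing more can be done
None
```

I handed the job in with the bolt fully home, the cam lever shut, and the leg held in the fingers at the index tip, the black line within about 0.5 mm of it by the cameras; after shutting the lever I slid the clamped leg a millimetre or two to correct its length, and the loose parts look undisturbed in the last picture.

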